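Bridge the retaining bar over a brood comb and lock it

TASK

Secure the brood comb in the white cradle for the microscope: take the long retaining bar by its rib and set it down, without dropping it, across the comb into the slots of both bridge blocks, centred and flat on both slot floors, and let go. Then turn both catches all the way round to their stops so that they lie over the bar. Do not press on or shift the comb, and leave everything else on the bench where it is.

Things in the scene. Friction and masses are not known exactly. Their poses are not given: they have to be found in the camera images.
- long_bar: Aluminium retaining bar, the longer of two alike, 200 x 22 x 8 mm, with a centred upright lifting rib 50 mm long along the bar, 10 mm thick, from 8 to 38 mm above the underside. Origin: centre of the underside; x along the bar (both ways round are alike), z up. 0.1 to 0.2 kg. Lies flat on the bench left or right of the cradle, the short bar on the other side.
- short_bar: Spare aluminium bar, too short to bridge; leave it. 130 x 22 x 8 mm, with a centred upright lifting rib 50 mm long along the bar, 10 mm thick, from 8 to 38 mm above the underside. Origin: centre of the underside; x along the bar (both ways round are alike), z up.
- cradle: Fixed white base plate 170 (x) x 250 (y) x 8 mm. Origin: centre of its underside, on the bench; z up. Two aluminium bridge blocks stand at y = +80 and -80 mm, 20 mm thick along y, each with a slot along y at x = 0. The bar belongs in both slots, along y, centred at x = y = 0. Catch a pivots at (x, y) = (29, 80) mm, catch b at (-29, -80) mm.
- comb: Wooden frame with brown brood comb, 150 (x) x 124 (y) x 22 mm (top bar 162 mm), loose, lying flat on the cradle's base plate between the blocks, its top 30 mm above the bench, 5 mm below the slot floors; 0.3 kg. Origin: centre of its underside.
- catch_a (a joint): Angle of catch a (rad): 0 = closed, at its stop, blade square across the slot over the bar; grows clockwise seen from above, to 2.1. Starts open at 1.4 to 1.9, blade pointing outward, clear of the slot (1.57: along the cradle's +y). Close it by turning anticlockwise. Stays where left (friction 0.03 N m).
- catch_a_grip (a point): On catch a's vertical pivot axis, 68.5 mm above the bench, in its black grip fin: 40 mm along x, 9 mm thick, 51.5 to 80 mm above the bench. Under it a dark steel blade 14 mm wide, 46.5 to 51.5 mm above the bench, reaching 36 mm from the pivot along -x, 7 mm along +x. Axes turn with the catch; closed, x is the cradle's +x.
- catch_b (a joint): Angle of catch b (rad): 0 = closed, at its stop, blade square across the slot over the bar; grows clockwise seen from above, to 2.1. Starts open at 1.4 to 1.9, blade pointing outward, clear of the slot (1.57: along the cradle's -y). Close it by turning anticlockwise. Stays where left (friction 0.03 N m).
- catch_b_grip (a point): On catch b's vertical pivot axis, 68.5 mm above the bench, in its black grip fin: 40 mm along x, 9 mm thick, 51.5 to 80 mm above the bench. Under it a dark steel blade 14 mm wide, 46.5 to 51.5 mm above the bench, reaching 36 mm from the pivot along -x, 7 mm along +x. Axes turn with the catch; closed, x is the cradle's -x.
- jar: Amber glass jar with white lid, 60 mm across, 85 mm high, on the bench; bystander. Origin: centre of its underside.
- dish: Closed glass petri dish, 92 mm across, 18 mm high; bystander. Origin: centre of its underside.
- hive_tool: Flat steel hive tool, 228 x 40 mm, up to 14 mm high; bystander. Origin: underside, near the middle; x along it.
- tweezers: Steel tweezers, 120 mm long, 6 mm high; bystander. Origin: underside, middle; x along it.
- queen_cage: Small wooden queen cage, 80 x 35 x 18 mm; bystander. Origin: centre of its underside.
- slot_a (a point): Centre of the floor of the slot in the bridge block at the cradle's + y end, 35 mm above the bench. Slot open at the top, 28 mm wide, cheeks up to 45 mm above the bench, its upper 5 mm bevelled at 45 degrees to a 38 mm wide mouth. Axes as the cradle's.
- slot_b (a point): Centre of the floor of the slot in the bridge block at the cradle's - y end, 35 mm above the bench. Slot open at the top, 28 mm wide, cheeks up to 45 mm above the bench, its upper 5 mm bevelled at 45 degrees to a 38 mm wide mouth. Axes as the cradle's.
Things that resemble listed ones, but are neither listed nor needed, are in the scene too. Leave any orange look-alike of the long_bar alone.

How it is judged:
On the way, in this order (a step that is already met when the one before it is completed fails the run):
1. the long bar is lowered into both slots, to 5 mm or less above their floors, while still held (x of long_bar in the frame of cradle between -0.005 and 0.005 m and y of long_bar in the frame of cradle between -0.011 and 0.011 m and angle between the x axis of long_bar and the y axis of cradle, either way round below 0.07 rad and z of long_bar in the frame of cradle between 0.03 and 0.04 m and contact force between the fingers and long_bar above 1 N), for 0.02 s.
2. the bar lies flat on both slot floors and is let go (x of long_bar in the frame of cradle between -0.005 and 0.005 m and y of long_bar in the frame of cradle between -0.011 and 0.011 m and angle between the x axis of long_bar and the y axis of cradle, either way round below 0.07 rad and z of long_bar in the frame of cradle between 0.032 and 0.0375 m and angle between long_bar's own z axis and vertical below 0.035 rad and contact force between the fingers and long_bar below 0.3 N), for 0.2 s.
3. both catches are turned over the bar (x of long_bar in the frame of cradle between -0.005 and 0.005 m and y of long_bar in the frame of cradle between -0.011 and 0.011 m and angle between the x axis of long_bar and the y axis of cradle, either way round below 0.07 rad and z of long_bar in the frame of cradle between 0.032 and 0.0375 m and angle between long_bar's own z axis and vertical below 0.035 rad and value of joint each of catch_a, catch_b below 0.25 rad), for 0.2 s.
At the end, for the whole second after the job is handed in: The long bar rests in both slots: centre within 5 mm across and 11 mm along of the cradle's centre line, underside 32 to 37.5 mm above the cradle's underside, within 4 degrees of the cradle's y axis and 2 degrees of level; both catches within 0.25 rad of closed; bar released and still (all of step 3 and contact force between the fingers and long_bar below 0.3 N and linear speed of long_bar below 0.02 m/s and contact force between the fingers and cradle below 0.3 N); the robot touches nothing.
It fails at once if the comb is shifted more than 10 mm (distance of comb from where it was at the start of the episode above 0.01 m).
It fails at once if the comb is pressed with more than 6 N by the bar or the gripper (contact force between any of long_bar, the fingers and comb above 6 N).
It fails at once if another thing on the bench is shifted more than 30 mm (distance of any of short_bar, jar, dish, hive_tool, tweezers, queen_cage from where it was at the start of the episode above 0.03 m).
It also fails if it takes over 64 s, if anything falls off the work surface, if the arm or the gripper's body presses on something with over 40 N, if the wrist force passes 120 N, or if a joint passes its speed limit or range.

ROBOT

A 6-joint arm with a two-finger parallel gripper is mounted at the origin on the work surface. World frame = base frame: x ahead of the robot, y to its left, z up, the work surface at z = 0. Lengths are in m, angles in rad, forces in N, time in s.
With the tool pointing down it reaches from about 0.375 to 0.9 m from the base axis. Payload 3.1 kg.
Tool frame: the origin (TCP) lies midway between the tips of the shut fingers; the grasp point (between the pads) lies 19 mm behind it; z points along the fingers, y is the line along which they close (so a half turn about z gives the same grasp; the last joint's range is limited). The gripper opens to 85 mm and grips with 20 to 120 N. Pads are 22 mm wide; open, the fingers measure 114 mm over their backs; the gripper's body (76 mm by 85 mm) begins 54 mm behind the grasp point. The pads swing forward as they close: fully open they stand 13 mm farther back than shut.
Start: joints at [0.939, 0.527, 1.433, -0, 1.181, -0.178], TCP at [0.274, 0.562, 0.231] pointing down, gripper open.
Joint ranges: [-3.08, 3.08], [-0.75, 2.2], [0.22, 2.44], [-1.43, 4.57], [0, 2.65], [-2.85, 2.85]. Speed limits (rad/s): [2.79, 2.79, 3.14, 3.14, 3.14, 3.14].

INTERFACE

Orientations are given as a unit quaternion [x, y, z, w].
In Python, from station import manip gives the robot as it stands. The module is installed in compiled form; this text tells all that it offers.
- The arm moves only by the tool apply_moves, never from a script. Its arguments are lists of equal length, an entry for each row: "claw": the gripper's target within -1 to 1 (fully open at 1, half-way at 0, shut at -1); "travel": the shift along the tool's x, y, z scaled (see below), a list of three; "turn": the turn, a rotation vector about the tool's x, y, z scaled (see below), a list of three. In form: {"claw": [claw, ...], "travel": [[dx, dy, dz], ...], "turn": [[rx, ry, rz], ...]}. A call has 1 to 5 rows; each row is the pose to reach, as a shift and turn from the pose commanded when the call began, along the tool's axes at that moment, turning the shorter way round; what a row does not reach only later rows make up. The controller multiplies each number of a shift by 800 mm and each number of a turn by 180 degrees. A row lasts 1/12 s, in which the tool goes at most 41.7 mm and 7.16 degrees, less where a joint would pass 70% of its speed; a pose out of reach is approached as far as the arm can. A call with a number of a shift or a turn outside -1 to 1 is refused whole. A call with a gripper value outside its range is refused whole. The fingers move at their own pace and stop on an object; "newtons" is the grip in N (left out, the last holds). Time passes only in rows, so rows that repeat a pose let the fingers close. It gives the time, the measured TCP pose, the force, the opening and the grip force at its end, in the units of the state.
- manip.sense(): the state, without advancing time (a new reading comes with each control period).
- manip.snapshot(name): name is "scene" or "top" or "wrist"; returns a dict with "pixels" (420x560x3 uint8, red, green, blue), "depth" (420x560 float32, m along the optical axis (not along the pixel's ray), 0 where there is no reading), "intrinsics" (3x3 intrinsics, pixels), "R" (3x3) and "t" (3): a world point X has camera coordinates R X + t. Camera axes: x right, y down, z forward; pixel columns grow to the right and rows downward; lengths in m; the calibration is good to about 2 mm. A picture is of the moment at which its call begins.
- manip.sign_off(): hands the job in; it is judged then, once.
The state is a dict: "t": time; "q": joint angles; "qd": joint speeds; "tau": joint torques, N m; "tcp_pos": TCP position; "tool_rot": TCP orientation; "force": force on the tool from outside, world axes, zero at the start; "ft_torque": the same for the moment, N m; "finger_gap": opening from 0.0 (shut) to 1.0 (fully open); "gripper_force": force on a finger pad.
Only numpy, scipy, OpenCV 4.12 (cv2) and the standard library are available. Lean on these libraries where they do the work, as an engineer would, in place of code of your own. Each camera call takes 0.05 s, during which the arm holds its last target. There are 200 camera calls.

## Working session

There is one attempt and no reset: what is moved stays moved. The work goes in short steps, Python scripts to look and compute and a tool call to move; the robot and the scene stay as the last step left them, time stands still between calls to the robot, and variables do not carry over. Pictures are saved under pics/ and viewed, at most 10 in all, crops included, and the job is handed in when it is done.

Besides the shell and the picture viewer there is one more tool, called after ">>>" as name(argument=value, ...), one argument or row to a line, values as JSON. apply_moves: Moves the arm, as the interface text tells. Shifts and turns lie within -1 to 1; 1 stands for 800 mm of shift or 180 degrees of turn. Its arguments: {"type":"object","properties":{"claw":{"type":"array","items":{"type":"number"}},"travel":{"type":"array","items":{"type":"array","items":{"type":"number"}}},"turn":{"type":"array","items":{"type":"array","items":{"type":"number"}}},"newtons":{"type":"number"}},"required":["claw","travel","turn"]}

```bash
mkdir -p pics
python3 - <<'E'
from station import manip
import cv2,numpy as np
print(manip.sense())
for n in ("top","scene"):
    s=manip.snapshot(n); cv2.imwrite(f"pics/{n}0.png",s["pixels"][:,:,::-1]); np.savez(f"{n}0.npz",**s)
    print(n,s["intrinsics"],s["R"],s["t"])
E
```

```text
{'t': 0.0, 'q': array([ 9.38543349e-01,  5.28469719e-01,  1.43388500e+00,  2.93467301e-06,
        1.18139916e+00, -1.78482906e-01]), 'qd': array([-2.96976329e-03,  4.49494398e-04,  2.02080022e-05,  8.07198612e-04,
        2.68929184e-03,  1.09520735e-03]), 'tau': array([-6.56190264e-05, -4.42353594e+01, -1.78026545e+01, -2.10003755e-04,
        8.42353329e-03,  4.56941919e-06]), 'tcp_pos': array([0.27351213, 0.56118932, 0.23033694]), 'tool_rot': array([ 2.24943899e-01,  9.74371117e-01, -9.92501939e-04, -4.27394025e-04]), 'force': array([ 0.86206069, -0.16652665, -0.14674925]), 'ft_torque': array([ 0.04766391, -0.01874395, -0.02946181]), 'gripper_force': 0.0, 'finger_gap': 0.9995902585297344}
top [[452.92045968   0.         277.49761645]
 [  0.         452.92045968 212.69830986]
 [  0.           0.           1.        ]] [[-2.33917444e-02 -9.99726363e-01  1.60299481e-04]
 [-9.98138458e-01  2.33455560e-02 -5.63436227e-02]
 [ 5.63244628e-02 -1.47797670e-03 -9.98411423e-01]] [-0.04735798  0.51777049  1.4511444 ]
scene [[469.17674186   0.         278.06903738]
 [  0.         469.17674186 211.42661403]
 [  0.           0.           1.        ]] [[-0.86032709  0.5096465   0.00988671]
 [ 0.43298303  0.74087308 -0.51345183]
 [-0.26900373 -0.43745574 -0.85806146]] [ 0.4937633  -0.15981904  1.39035364]
```

View pics/top0.png

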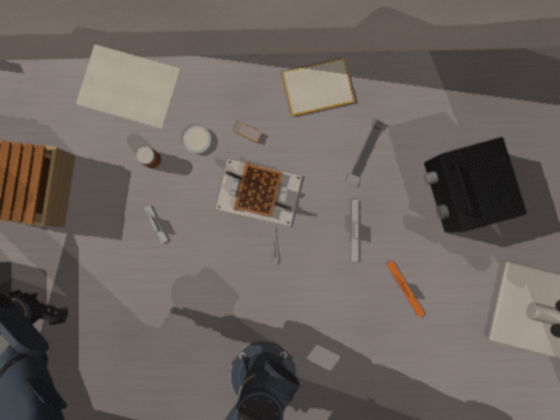

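View pics/scene0.png

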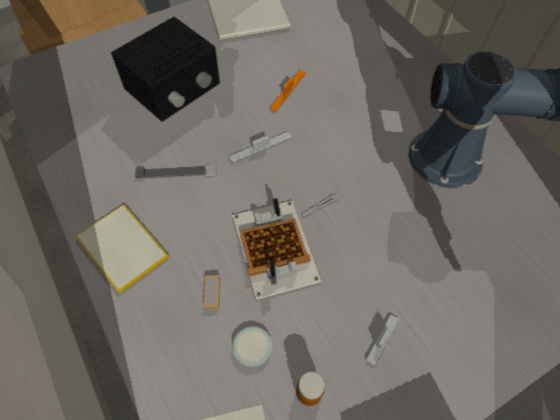

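The top view shows the white cradle at (260,193) and three bars: a silver one at (355,230), about 62 px long (≈195 mm); a silver one at (156,224), about 40 px (≈125 mm); and an orange one at (405,288). The first fits the long_bar. The other two are the short bar and the orange look-alike. I'll confirm this in an enlarged crop and by measuring.

```bash
cat > h.py <<'E'
import numpy as np,cv2
def load(n): return dict(np.load(n))
def cloud(s):
    K,R,t=s["intrinsics"],s["R"],s["t"]; d=s["depth"]
    v,u=np.mgrid[:d.shape[0],:d.shape[1]]
    c=np.stack([(u-K[0,2])/K[0,0]*d,(v-K[1,2])/K[1,1]*d,d],-1)
    return (c-t)@R
def toz(s,uv,z):
    K,R,t=s["intrinsics"],s["R"],s["t"]
    uv=np.atleast_2d(uv).astype(float)
    r=np.c_[(uv-K[:2,2])/K[0,0],np.ones(len(uv))]@R
    o=-R.T@t
    return o+r*((z-o[2])/r[:,2])[:,None]
def proj(s,X):
    c=np.atleast_2d(X)@s["R"].T+s["t"]; c=c@s["intrinsics"].T
    return c[:,:2]/c[:,2:]
E
python3 - <<'E'
from h import *
s=load("top0.npz"); im=s["pixels"]; P=cloud(s)
cv2.imwrite("pics/crop1.png",cv2.resize(im[150:270,210:370,::-1],None,fx=5,fy=5,interpolation=cv2.INTER_CUBIC))
print("bench z",np.median(P[250:300,100:200,2]))
for name,(r0,r1,c0,c1) in dict(long=(190,270,340,372),short=(200,248,138,175),orange=(255,322,380,430)).items():
    Q=P[r0:r1,c0:c1].reshape(-1,3); g=im[r0:r1,c0:c1].reshape(-1,3)
    m=(Q[:,2]>.004)&(Q[:,2]<.06); q=Q[m]
    rc=cv2.minAreaRect((q[:,:2]*1000).astype(np.float32)); print(name,m.sum(),rc,np.percentile(q[:,2],[5,50,95]))
    k=q[:,2]>.02; print(" rib",k.sum(),q[k].mean(0), cv2.minAreaRect((q[k,:2]*1000).astype(np.float32)))
E
```

```text
bench z 0.0007837825922080274
long 819 ((456.99456787109375, -312.113525390625), (101.70074462890625, 256.9393005371094), 88.39622497558594) [0.00421017 0.00708499 0.03383071]
 rib 60 [ 0.45439189 -0.30636014  0.03545971] ((454.5060729980469, -306.7490539550781), (9.49815845489502, 44.85587692260742), 87.87364959716797)
short 482 ((491.3758544921875, 336.7027893066406), (118.09686279296875, 152.9712371826172), 88.68028259277344) [0.00427175 0.00704972 0.03861107]
 rib 71 [0.49123052 0.33668669 0.03600962] ((491.758056640625, 337.2390441894531), (51.24168395996094, 11.686854362487793), 28.614490509033203)
orange 980 ((264.5647277832031, -463.34515380859375), (159.03785705566406, 213.58126831054688), 87.6502456665039) [0.00422266 0.00658581 0.03536896]
 rib 74 [ 0.26315686 -0.46387149  0.03533313] ((251.14718627929688, -472.0594482421875), (78.1798095703125, 11.3834228515625), 31.439163208007812)
```

View pics/crop1.png

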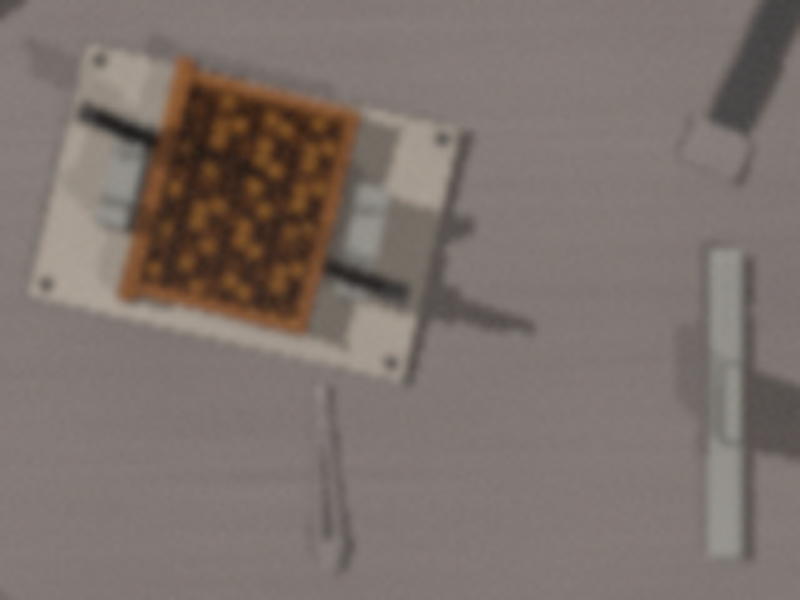

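The crop shows the long bar from (727,247) to (727,558), which is 62 px or about 197 mm, with its rib at (732,403). It is silver, so it is confirmed. The cradle corners are at (85,45), (470,130), (408,383) and (30,293). The catch fins start at about (157,140) and (330,265) and point outward.

Run:
```python
from h import *
from scipy.spatial.transform import Rotation as Ro
s=load("top0.npz"); P=cloud(s); im=s["pixels"]
px=lambda a:np.array(a,float)/5+[210,150]-.4
c=toz(s,px([(88,44),(470,130),(408,383),(30,293)]),.008)[:,:2]
print(c, c.mean(0),[np.linalg.norm(c[i]-c[i-1]) for i in range(4)])
d=(c[0]-c[1])+(c[3]-c[2]); print("y dir yaw",np.degrees(np.arctan2(d[1],d[0])))
b=toz(s,px([(727,247),(727,558)]),.008); print("bar",b,b.mean(0),np.linalg.norm(b[0]-b[1]), np.degrees(np.arctan2(*(b[0]-b[1])[1::-1])))
rr=toz(s,px([(732,365),(732,443)]),.038);print("rib",rr,rr.mean(0))
T=load("scene0.npz")
from station import manip
st=manip.sense(); print(Ro.from_quat(st["tool_rot"]).as_matrix())
```

```text
[[ 0.69868971  0.10094618]
 [ 0.63622073 -0.14752814]
 [ 0.47197828 -0.10289451]
 [ 0.53625158  0.14146402]] [ 0.58578507 -0.00200311] [np.float64(0.16741516808016182), np.float64(0.2562066766946), np.float64(0.17019912749436236), np.float64(0.2526700418317851)]
y dir yaw 75.57771794159393
bar [[ 0.55565906 -0.31282343  0.008     ]
 [ 0.35410439 -0.3061626   0.008     ]] [ 0.45488173 -0.30949302  0.008     ] 0.20166469817704966 -1.8927772393648172
rib [[ 0.47782783 -0.30830076  0.038     ]
 [ 0.42831329 -0.30665828  0.038     ]] [ 0.45307056 -0.30747952  0.038     ]
[[-8.98796256e-01  4.38365086e-01 -1.15796574e-03]
 [ 4.38366460e-01  8.98795026e-01 -1.53225033e-03]
 [ 3.69088799e-04 -1.88479421e-03 -9.99998156e-01]]
```

```bash
cat > plan.py <<'E'
# print moves through a list of (pos, yaw of tool y in deg), tool pointing down
import numpy as np
from scipy.spatial.transform import Rotation as Ro
def down(yaw):
    a=np.radians(yaw); y=np.array([np.cos(a),np.sin(a),0]); z=np.array([0,0,-1.]); x=np.cross(y,z)
    return np.c_[x,y,z]
def plan(p,R,wps):
    for pos,yaw in wps:
        pos=np.array(pos,float); Rt=down(yaw)
        t=R.T@(pos-p)/.8; r=Ro.from_matrix(R.T@Rt).as_rotvec()/np.pi
        print("travel",t.round(4).tolist(),"turn",r.round(4).tolist(),"| mm %.0f deg %.1f"%(np.linalg.norm(t)*800,np.linalg.norm(r)*180))
        p,R=pos,Rt
def cur():
    from station import manip
    s=manip.sense(); return s["tcp_pos"],Ro.from_quat(s["tool_rot"]).as_matrix()
E
python3 - <<'E'
from plan import *
p,R=cur()
plan(np.array([.274,.562,.231]),down(64),[((.40,.41,.25),32.8),((.47,.24,.28),1.6)])
E
```

```text
travel [-0.2249, -0.1017, -0.0237] turn [0.0, 0.0, 0.1733] | mm 198 deg 31.2
travel [-0.226, -0.0416, -0.0375] turn [0.0, 0.0, 0.1733] | mm 186 deg 31.2
```

>>> apply_moves(
  claw=[1,1,1,1,1],
  travel=[
    [-0.045,-0.0203,-0.0047],
    [-0.09,-0.0407,-0.0095],
    [-0.135,-0.061,-0.0142],
    [-0.18,-0.0814,-0.019],
    [-0.2249,-0.1017,-0.0237],
  ],
  turn=[
    [0,0,0.0347],
    [0,0,0.0693],
    [0,0,0.104],
    [0,0,0.1386],
    [0,0,0.1733],
  ],
)

```text
t: 0.52
tcp_pos: [0.4005, 0.4082, 0.25]
tool_rot: [0.481, 0.877, -0.0, -0.0]
force: [0.1, -0.9, 0.1]
finger_gap: 1.002
gripper_force: 0.0
```

>>> apply_moves(
  claw=[1,1,1,1,1],
  travel=[
    [-0.226,-0.0416,-0.0375],
    [-0.226,-0.0416,-0.0375],
    [-0.226,-0.0416,-0.0375],
    [-0.226,-0.0416,-0.0375],
    [-0.226,-0.0416,-0.0375],
  ],
  turn=[
    [0,0,0.1733],
    [0,0,0.1733],
    [0,0,0.1733],
    [0,0,0.1733],
    [0,0,0.1733],
  ],
)

```text
t: 0.93
tcp_pos: [0.4716, 0.2358, 0.2808]
tool_rot: [0.7, 0.714, -0.0, 0.001]
force: [0.6, 0.5, 0.2]
finger_gap: 1.006
gripper_force: 0.0
```

Run:
```python
from plan import *
p,R=cur(); print(p,R)
plan(np.array([.47,.24,.28]),down(1.6),[((.51,.05,.30),-20),((.52,-.12,.29),-56),((.454,-.309,.25),-91.9)])
```

```text
[0.47162452 0.2358406  0.28076913] [[-0.02014308  0.99979633  0.00124806]
 [ 0.99979575  0.0201451  -0.00162104]
 [-0.00164585  0.00121515 -0.99999791]]
travel [-0.2388, 0.0433, -0.025] turn [0.0, 0.0, 0.12] | mm 195 deg 21.6
travel [-0.1954, 0.0844, 0.0125] turn [0.0, 0.0, 0.2] | mm 171 deg 36.0
travel [-0.2005, 0.1497, 0.05] turn [0.0, 0.0, 0.1994] | mm 204 deg 35.9
```

>>> apply_moves(
  claw=[1,1,1,1,1],
  travel=[
    [-0.0478,0.0087,-0.005],
    [-0.0955,0.0173,-0.01],
    [-0.1433,0.026,-0.015],
    [-0.191,0.0346,-0.02],
    [-0.2388,0.0433,-0.025],
  ],
  turn=[
    [0,0,0.024],
    [0,0,0.048],
    [0,0,0.072],
    [0,0,0.096],
    [0,0,0.12],
  ],
)

```text
t: 1.35
tcp_pos: [0.5097, 0.048, 0.3002]
tool_rot: [0.82, 0.572, -0.0, -0.0]
force: [0.3, 0.1, 0.1]
finger_gap: 0.999
gripper_force: 0.0
```

>>> apply_moves(
  claw=[1,1],
  travel=[
    [0,0,0],
    [0,0,0],
  ],
  turn=[
    [0,0,0],
    [0,0,0],
  ],
)

```text
t: 1.52
tcp_pos: [0.5103, 0.0478, 0.3001]
tool_rot: [0.82, 0.572, -0.0, -0.0]
force: [0.1, 0.5, -0.3]
finger_gap: 0.997
gripper_force: 0.0
```

Run:
```python
from plan import *
from station import manip
import cv2
p,R=cur(); print(p,R)
s=manip.snapshot("wrist"); np.savez("w1.npz",p=p,Rt=R,**s); cv2.imwrite("pics/w1.png",s["pixels"][:,:,::-1])
C=-s["R"].T@s["t"]; print("cam",C, "in tool",R.T@(C-p)); print((s["R"]@R).round(3), s["intrinsics"][0,0])
```

```text
[0.51033225 0.04776654 0.30012863] [[ 3.45667078e-01  9.38357194e-01 -2.18511408e-04]
 [ 9.38357205e-01 -3.45667023e-01  2.53317764e-04]
 [ 1.62170358e-04 -2.92605366e-04 -9.99999944e-01]]
cam [0.54053502 0.12632748 0.44246407] in tool [ 0.08418141  0.00114341 -0.14232214]
[[-0.001  1.     0.001]
 [-0.945 -0.    -0.328]
 [-0.328 -0.001  0.945]] 357.78088499912013
```

View pics/w1.png

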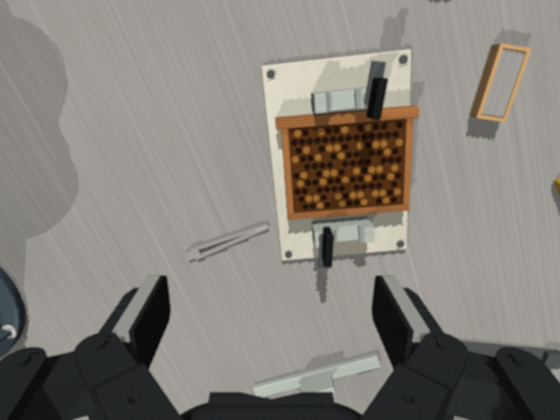

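The wrist view shows the cradle plate corners at about (263,66), (411,50), (406,250) and (281,262). The slots are near (342,98) and (346,232), the fins near (377,90) and (327,247), and the long bar is at the bottom, around (317,378).

Run:
```python
from plan import *
from h import *
s=load("w1.npz"); im=s["pixels"]; P=cloud(s)
hsv=cv2.cvtColor(im,cv2.COLOR_RGB2HSV); 
c=toz(s,[(263,66),(411,50),(406,250),(281,262)],.008)[:,:2]
print(c,c.mean(0),[np.linalg.norm(c[i]-c[i-1]) for i in range(4)])
d=c[0]+c[1]-c[2]-c[3]; print("yaw y",np.degrees(np.arctan2(d[1],d[0])))
# fins by depth
for n,(r0,r1,c0,c1) in dict(a=(50,130,350,400),b=(215,280,305,345)).items():
    Q=P[r0:r1,c0:c1].reshape(-1,3); q=Q[(Q[:,2]>.07)&(Q[:,2]<.085)]
    print(n,len(q),q.mean(0),cv2.minAreaRect((q[:,:2]*1000).astype(np.float32)))
# top faces of blocks z~.045
Q=P.reshape(-1,3); 
for n,(r0,r1,c0,c1) in dict(a=(82,118,305,372),b=(215,250,305,380)).items():
    Q=P[r0:r1,c0:c1].reshape(-1,3); q=Q[(Q[:,2]>.042)&(Q[:,2]<.0465)]
    print("blk",n,len(q),q.mean(0),cv2.minAreaRect((q[:,:2]*1000).astype(np.float32)))
# plan to the bar
p,R=cur(); plan(p,R,[((.52,-.12,.29),-56),((.47,-.309,.25),-91.9)])
```

```text
[[ 0.53692533  0.1432516 ]
 [ 0.69805925  0.10153929]
 [ 0.63575245 -0.13959676]
 [ 0.47190929 -0.09850898]] [0.58566158 0.00167129] [np.float64(0.2503502738262011), np.float64(0.1664453607399364), np.float64(0.2490556754057525), np.float64(0.16891650035947398)]
yaw y 75.22927843398651
a 468 [0.63333454 0.07349475 0.07825483] ((633.8460693359375, 72.55854034423828), (39.769996643066406, 9.736706733703613), 64.82726287841797)
b 304 [ 0.53851598 -0.06534897  0.07837622] ((538.6014404296875, -66.9566650390625), (39.23183059692383, 9.10472297668457), 69.71253967285156)
blk a 392 [0.59719798 0.08225074 0.04427538] ((603.3314208984375, 81.80177307128906), (22.97400665283203, 56.02532958984375), 76.46736907958984)
blk b 311 [ 0.57102869 -0.07506756  0.04420781] ((561.633544921875, -73.47373962402344), (20.726402282714844, 72.17517852783203), 75.08174133300781)
travel [-0.1942, 0.0848, 0.0121] turn [-0.0005, 0.0001, 0.1995] | mm 170 deg 35.9
travel [-0.1839, 0.1609, 0.05] turn [0.0, 0.0, 0.1994] | mm 200 deg 35.9
```

>>> apply_moves(
  claw=[1,1,1,1,1],
  travel=[
    [-0.0388,0.017,0.0024],
    [-0.0777,0.0339,0.0048],
    [-0.1165,0.0509,0.0073],
    [-0.1554,0.0678,0.0097],
    [-0.1942,0.0848,0.0121],
  ],
  turn=[
    [0,0,0.0399],
    [0,0,0.0798],
    [0,0,0.1197],
    [0,0,0.1596],
    [0,0,0.1995],
  ],
)

```text
t: 1.98
tcp_pos: [0.5203, -0.1185, 0.2901]
tool_rot: [0.956, 0.293, -0.0, -0.001]
force: [-0.4, -0.8, 0.3]
finger_gap: 1.005
gripper_force: 0.0
```

>>> apply_moves(
  claw=[1,1,1,1,1],
  travel=[
    [-0.0368,0.0322,0.01],
    [-0.0736,0.0644,0.02],
    [-0.1103,0.0965,0.03],
    [-0.1471,0.1287,0.04],
    [-0.1839,0.1609,0.05],
  ],
  turn=[
    [0,0,0.0399],
    [0,0,0.0798],
    [0,0,0.1196],
    [0,0,0.1595],
    [0,0,0.1994],
  ],
)

```text
t: 2.4
tcp_pos: [0.4712, -0.3079, 0.2498]
tool_rot: [1.0, -0.015, -0.0, -0.001]
force: [1.2, 0.1, 0.4]
finger_gap: 1.001
gripper_force: 0.0
```

>>> apply_moves(
  claw=[1,1],
  travel=[
    [0,0,0],
    [0,0,0],
  ],
  turn=[
    [0,0,0],
    [0,0,0],
  ],
)

```text
t: 2.57
tcp_pos: [0.471, -0.3084, 0.2494]
tool_rot: [1.0, -0.014, -0.001, -0.001]
force: [-0.1, 0.2, 0.1]
finger_gap: 1.002
gripper_force: 0.0
```

Run:
```python
from plan import *
from h import *
from station import manip
p,R=cur(); print(p,R.round(4).tolist(), manip.sense()["q"])
s=manip.snapshot("wrist"); np.savez("w2.npz",**s); cv2.imwrite("pics/w2.png",s["pixels"][:,:,::-1])
P=cloud(s); Q=P[:330].reshape(-1,3)
near=(abs(Q[:,0]-.455)<.12)&(abs(Q[:,1]+.308)<.04)
for lo,hi in((.004,.02),(.03,.045)):
    q=Q[near&(Q[:,2]>lo)&(Q[:,2]<hi)]; print(len(q),np.median(q,0),cv2.minAreaRect((q[:,:2]*1000).astype(np.float32)))
    e=q[:,:2]-q[:,:2].mean(0); w,v=np.linalg.eigh(e.T@e); print("axis",np.degrees(np.arctan2(v[1,1],v[0,1])))
```

```text
[ 0.47101076 -0.30839335  0.24941193] [[0.9996, -0.0283, -0.0015], [-0.0283, -0.9996, 0.0023], [-0.0015, -0.0023, -1.0]] [-7.78500103e-01  4.23679009e-01  1.56774926e+00  6.76685143e-04
  1.15285876e+00  8.20368939e-01]
2993 [ 0.48153257 -0.30753214  0.00776283] ((455.0634765625, -306.9765930175781), (22.017772674560547, 198.8390350341797), 88.10108947753906)
axis 178.19044488856156
476 [ 0.45588673 -0.30688079  0.03762884] ((454.849853515625, -306.7499084472656), (9.463827133178711, 49.58783721923828), 88.4449462890625)
axis 178.31771054053272
```

View pics/w2.png

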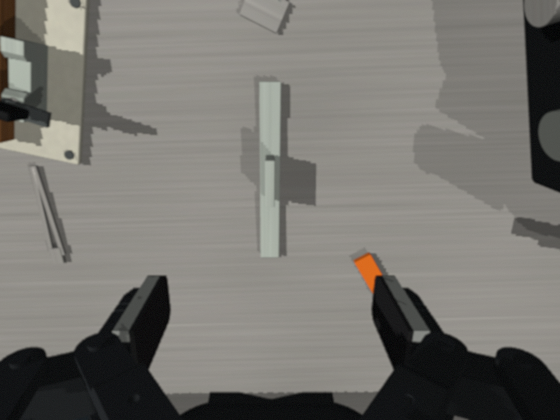

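The bar is centred under the gripper at (270,168) px, clear of the orange look-alike at (370,270). The measured size of 199x22 mm with a 50x9.5 mm rib matches the long bar. Now I'll descend.

>>> apply_moves(
  claw=[1,1,1,1,1],
  travel=[
    [-0.0039,0,0.0474],
    [-0.0078,0,0.0948],
    [-0.0118,0,0.1422],
    [-0.0157,0,0.1896],
    [-0.0196,-0.0005,0.237],
  ],
  turn=[
    [0,0,0.001],
    [0,0,0.001],
    [0,0,0.001],
    [0,0,0.001],
    [0,0,0.001],
  ],
)

```text
t: 3.03
tcp_pos: [0.4568, -0.305, 0.0604]
tool_rot: [1.0, -0.013, 0.001, 0.0]
force: [-0.3, 0.3, -0.3]
finger_gap: 0.997
gripper_force: 0.0
```

>>> apply_moves(
  claw=[1,1],
  travel=[
    [0,0,0],
    [0,0,0],
  ],
  turn=[
    [0,0,0],
    [0,0,0],
  ],
)

```text
t: 3.2
tcp_pos: [0.4553, -0.3045, 0.0596]
tool_rot: [1.0, -0.014, -0.002, -0.002]
force: [0.2, 0.5, 0.5]
finger_gap: 1.002
gripper_force: 0.0
```

Run:
```python
from plan import *
p,R=cur(); print(p,R[:,1],R[:,2]); plan(p,R,[((.455,-.307,.012),-91.75),((.455,-.307,.15),-91.75)])
```

```text
[ 0.45527002 -0.30448651  0.0596357 ] [-0.02774793 -0.99960542 -0.00436436] [-0.00399316  0.00447685 -0.99998201]
travel [-0.0, 0.0034, 0.0595] turn [-0.0014, 0.0013, 0.0009] | mm 48 deg 0.4
travel [0.0, 0.0, -0.1725] turn [0.0, 0.0, 0.0] | mm 138 deg 0.0
```

>>> apply_moves(
  claw=[1,1,1,1,1],
  travel=[
    [0,0.0025,0.015],
    [0,0.0025,0.03],
    [0,0.0025,0.045],
    [0,0.0025,0.0595],
    [0,0.0025,0.0595],
  ],
  turn=[
    [0,0,0.0005],
    [0,0,0.0005],
    [0,0,0.0005],
    [0,0,0.0005],
    [0,0,0.0005],
  ],
)

```text
t: 3.62
tcp_pos: [0.4549, -0.3091, 0.012]
tool_rot: [1.0, -0.016, -0.001, -0.001]
force: [0.3, -0.3, -0.6]
finger_gap: 0.999
gripper_force: 0.0
```

>>> apply_moves(
  claw=[-1,-1,-1,-1,-1],
  travel=[
    [0,0,0],
    [0,0,0],
    [0,0,0],
    [0,0,0],
    [0,0,0],
  ],
  turn=[
    [0,0,0],
    [0,0,0],
    [0,0,0],
    [0,0,0],
    [0,0,0],
  ],
  newtons=50,
)

```text
t: 4.03
tcp_pos: [0.4558, -0.31, 0.0138]
tool_rot: [1.0, -0.016, 0.0, 0.0]
force: [-0.5, -0.6, 0.0]
finger_gap: 0.301
gripper_force: 0.0
```

>>> apply_moves(
  claw=[-1,-1,-1,-1,-1],
  travel=[
    [0,0,0],
    [0,0,0],
    [0,0,0],
    [0,0,0],
    [0,0,0],
  ],
  turn=[
    [0,0,0],
    [0,0,0],
    [0,0,0],
    [0,0,0],
    [0,0,0],
  ],
)

```text
t: 4.45
tcp_pos: [0.4557, -0.3099, 0.0138]
tool_rot: [1.0, -0.016, 0.0, 0.0]
force: [0.1, 0.3, 5.8]
finger_gap: 0.108
gripper_force: 49.5
```

Run:
```python
from plan import *
p,R=cur(); print(p,R[:,1],R[:,2])
```

```text
[ 0.45571812 -0.30990207  0.01381814] [-3.27518018e-02 -9.99463428e-01  4.18519912e-04] [ 4.16218526e-04 -4.32383748e-04 -9.99999820e-01]
```

>>> apply_moves(
  claw=[-1,-1,-1,-1,-1],
  travel=[
    [0,0,-0.015],
    [0,0,-0.05],
    [0,0,-0.1],
    [0,0,-0.15],
    [0,0,-0.185],
  ],
  turn=[
    [0,0,0],
    [0,0,0],
    [0,0,0],
    [0,0,0],
    [0,0,0],
  ],
)

```text
t: 4.87
tcp_pos: [0.456, -0.3101, 0.1645]
tool_rot: [1.0, -0.016, 0.001, 0.001]
force: [0.8, -0.6, -2.2]
finger_gap: 0.106
gripper_force: 48.9
```

Run:
```python
from plan import *
p,R=cur(); print(p,R[:,1],R[:,2]); plan(p,R,[((.50,-.20,.17),-66),((.55,-.09,.17),-40),((.586,.002,.17),-14.6)])
```

```text
[ 0.45595394 -0.31010138  0.16452512] [-0.03264262 -0.99946552  0.00176971] [ 0.00172868 -0.0018271  -0.99999684]
travel [0.0505, -0.1393, -0.007] turn [0.0007, -0.0004, -0.1437] | mm 119 deg 25.9
travel [0.113, -0.1002, 0.0] turn [0.0, 0.0, -0.1444] | mm 121 deg 26.0
travel [0.117, -0.0394, 0.0] turn [0.0, 0.0, -0.1411] | mm 99 deg 25.4
```

>>> apply_moves(
  claw=[-1,-1,-1,-1,-1],
  travel=[
    [0.01,-0.0279,-0.0014],
    [0.02,-0.0557,-0.0028],
    [0.03,-0.0836,-0.0042],
    [0.04,-0.1114,-0.0056],
    [0.0505,-0.1393,-0.007],
  ],
  turn=[
    [0,0,-0.0287],
    [0,0,-0.0575],
    [0,0,-0.0862],
    [0,0,-0.115],
    [0,0,-0.1437],
  ],
)

```text
t: 5.28
tcp_pos: [0.4992, -0.1984, 0.1672]
tool_rot: [0.978, 0.21, -0.0, -0.0]
force: [-0.6, -0.1, -1.8]
finger_gap: 0.109
gripper_force: 48.9
```

>>> apply_moves(
  claw=[-1,-1,-1,-1,-1],
  travel=[
    [0.0226,-0.02,0],
    [0.0452,-0.0401,0],
    [0.0678,-0.0601,0],
    [0.0904,-0.0802,0],
    [0.113,-0.1002,0],
  ],
  turn=[
    [0,0,-0.0289],
    [0,0,-0.0578],
    [0,0,-0.0866],
    [0,0,-0.1155],
    [0,0,-0.1444],
  ],
)

```text
t: 5.7
tcp_pos: [0.5493, -0.0883, 0.167]
tool_rot: [0.905, 0.425, -0.0, -0.0]
force: [0.0, -0.3, -2.3]
finger_gap: 0.108
gripper_force: 48.9
```

>>> apply_moves(
  claw=[-1,-1,-1,-1,-1],
  travel=[
    [0.0234,-0.0079,0],
    [0.0468,-0.0158,0],
    [0.0702,-0.0236,0],
    [0.0936,-0.0315,0],
    [0.117,-0.0394,0],
  ],
  turn=[
    [0,0,-0.0282],
    [0,0,-0.0564],
    [0,0,-0.0847],
    [0,0,-0.1129],
    [0,0,-0.1411],
  ],
)

```text
t: 6.12
tcp_pos: [0.5852, 0.0034, 0.1669]
tool_rot: [0.79, 0.613, -0.001, -0.001]
force: [0.1, 0.1, -1.7]
finger_gap: 0.107
gripper_force: 48.9
```

>>> apply_moves(
  claw=[-1,-1,-1],
  travel=[
    [0,0,0],
    [0,0,0],
    [0,0,0],
  ],
  turn=[
    [0,0,0],
    [0,0,0],
    [0,0,0],
  ],
)

```text
t: 6.37
tcp_pos: [0.585, 0.002, 0.1668]
tool_rot: [0.792, 0.611, -0.001, -0.0]
force: [-0.1, -0.4, -2.2]
finger_gap: 0.106
gripper_force: 48.9
```

Run:
```python
from plan import *
from h import *
from station import manip
p,R=cur(); print(p,R[:,1],R[:,2],manip.sense()["finger_gap"])
s=manip.snapshot("wrist"); np.savez("w3.npz",**s); cv2.imwrite("pics/w3.png",s["pixels"][:,:,::-1])
```

```text
[0.58495483 0.00199158 0.16684571] [ 0.96743239 -0.25312699 -0.0011399 ] [-1.25582944e-03 -2.96413217e-04 -9.99999168e-01] 0.1056902450829135
```

View pics/w3.png

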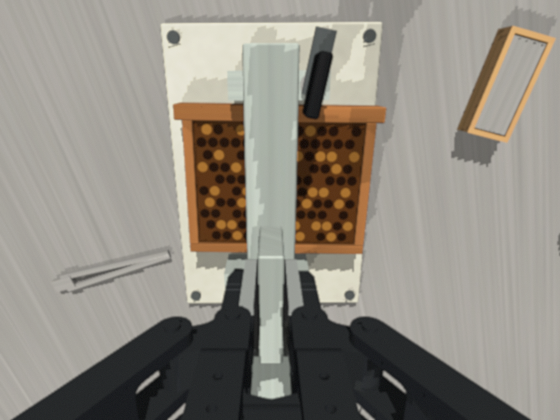

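The wrist view shows the bar held centrally from (271,45) to (271,390), over the comb. The plate corners are at (163,23), (383,22), (358,303) and (188,303), and catch a's fin is at (318,85). Next I'll measure the bar relative to the cradle in this one image.

Run:
```python
from plan import *
from h import *
s=load("w3.npz"); P=cloud(s); p,R=cur()
c=toz(s,[(163,23),(383,22),(358.5,303),(188,303)],.008)[:,:2]
print("plate",c.round(4).tolist(),c.mean(0),[round(np.linalg.norm(c[i]-c[i-1]),4) for i in range(4)])
d=c[0]+c[1]-c[2]-c[3]; print("yaw",np.degrees(np.arctan2(d[1],d[0])))
m=np.zeros(P.shape[:2],bool); m[40:225,230:310]=1
m&=(P[...,2]>.12)&(P[...,2]<.18); q=P[m]
print(len(q)); y=np.array([np.cos(np.radians(75.4)),np.sin(np.radians(75.4))])
A=np.c_[q[:,:2]-p[:2],np.ones(len(q))]; k=np.linalg.lstsq(A,q[:,2],rcond=None)[0]; print("bar top plane",k,"along y slope",k[:2]@y)
mask=m.astype(np.uint8); rc=cv2.minAreaRect((q[:,:2]*1000).astype(np.float32)); print(rc)
b=cv2.boxPoints(rc)/1000; print(b)
e=q[:,:2]-q[:,:2].mean(0); w,v=np.linalg.eigh(e.T@e); print("bar axis",np.degrees(np.arctan2(v[1,1],v[0,1])))
end=toz(s,[(244,45),(299,44)],p[2]-.012+.008); print("far end ctr",end.mean(0), "predicted from tcp", p[:2]+.1*R[:2,0])
# fin a
m=(P[...,2]>.072)&(P[...,2]<.085); m[:, :290]=0; m[:,340:]=0; m[125:]=0
q=P[m]; print("fin a",len(q),cv2.minAreaRect((q[:,:2]*1000).astype(np.float32)),q.mean(0))
# slot cheeks / block a
m=(P[...,2]>.042)&(P[...,2]<.0465); m[120:]=0;q=P[m]; print("blk",len(q),cv2.minAreaRect((q[:,:2]*1000).astype(np.float32)))
```

```text
plate [[0.5381, 0.1431], [0.6995, 0.1014], [0.6378, -0.1401], [0.4751, -0.0976]] [0.58762763 0.00168142] [np.float64(0.2488), np.float64(0.1667), np.float64(0.2492), np.float64(0.1681)]
yaw 75.47998963062506
9624
bar top plane [-0.00343202  0.00024413  0.16069436] along y slope -0.0006288598453330733
((600.8783569335938, 59.710357666015625), (74.99382019042969, 22.11533546447754), 75.28988647460938)
[[0.58066154 0.02625034]
 [0.6020521  0.02063463]
 [0.6210952  0.09317037]
 [0.5997046  0.09878609]]
bar axis 75.32239324952135
far end ctr [0.61061828 0.09505072 0.16286343] predicted from tcp [0.61035696 0.09835868]
fin a 1047 ((634.3486328125, 72.5125961303711), (39.95288848876953, 9.115766525268555), 64.23367309570312) [0.63424894 0.07317352 0.07908882]
blk 713 ((613.2565307617188, 86.06537628173828), (35.11882019042969, 72.27840423583984), 75.28968048095703)
```

>>> apply_moves(
  claw=[-1,-1,-1,-1,-1],
  travel=[
    [0.003,0.001,0.03],
    [0.003,0.001,0.06],
    [0.003,0.001,0.09],
    [0.003,0.001,0.115],
    [0.003,0.001,0.128],
  ],
  turn=[
    [0,0,-0.001],
    [0,0,-0.001],
    [0,0,-0.001],
    [0,0,-0.001],
    [0,0,-0.001],
  ],
)

```text
t: 6.83
tcp_pos: [0.5852, 0.0034, 0.0623]
tool_rot: [0.791, 0.612, -0.002, -0.002]
force: [-0.9, -0.0, -2.3]
finger_gap: 0.103
gripper_force: 48.9
```

>>> apply_moves(
  claw=[-1,-1,-1],
  travel=[
    [0,0,0],
    [0,0,0],
    [0,0,0],
  ],
  turn=[
    [0,0,0],
    [0,0,0],
    [0,0,0],
  ],
)

```text
t: 7.08
tcp_pos: [0.588, 0.0038, 0.0657]
tool_rot: [0.791, 0.612, 0.001, 0.001]
force: [0.1, -0.1, -1.5]
finger_gap: 0.11
gripper_force: 48.9
```

Run:
```python
from plan import *
from h import *
from station import manip
p,R=cur(); print(p,R[:,1],R[:,2])
s=manip.snapshot("wrist"); np.savez("w4.npz",**s); im=s["pixels"]
cv2.imwrite("pics/w4.png",cv2.resize(im[:230,130:430,::-1],None,fx=2.6,fy=2.6,interpolation=cv2.INTER_CUBIC))
```

```text
[0.58801412 0.00375922 0.06572097] [ 0.96819989 -0.25016757  0.0022741 ] [ 2.23023794e-03 -4.58820061e-04 -9.99997408e-01]
```

View pics/w4.png

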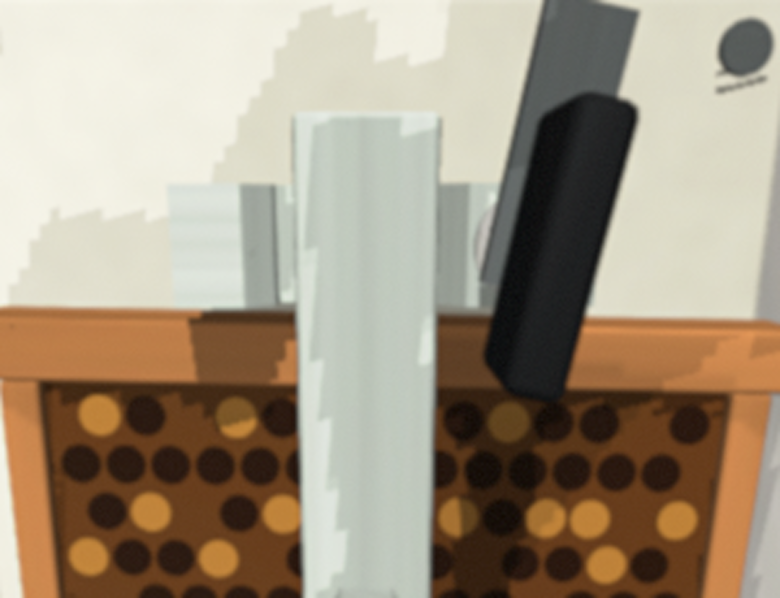

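The crop shows block a's slot mouth from x=241 to 470 at row 240, with the bar from x=297 to 440 above it, a few px right of centre. I'll work out the offset.

Run:
```python
from plan import *
from h import *
s=load("w4.npz"); P=cloud(s); p,R=cur()
x=np.array([np.cos(np.radians(-14.6)),np.sin(np.radians(-14.6))]); y=np.array([-x[1],x[0]])
f=lambda uv:np.array(uv)/2.6+[130,0]-.3
mo=toz(s,f([(241,240),(470,240)]),.045)[:,:2]; print("mouth lat",mo@x, np.diff(mo@x))
le=toz(s,f([(276,240),]),.040)[:,:2]; print("left bevel foot lat",le@x)
for z in (.058,.060,.062):
    b=toz(s,f([(297,240),(438.5,240)]),z)[:,:2]; print("bar lat",z,b@x,np.diff(b@x),(b@x).mean()-(mo@x).mean())
m=np.zeros(P.shape[:2],bool); m[50:140,246:297]=1; m&=(P[...,2]>.05)&(P[...,2]<.075); print("bar top z",np.median(P[m][:,2]))
m=np.zeros(P.shape[:2],bool); m[74:115,197:220]=1; print("block top z",np.median(P[m][:,2]),len(P[m]))
e=toz(s,f([(365,117)]),.060)[:,:2]; print("bar end along",e@y-.1)
q=toz(s,f([(205,185),(205,308)]),.045)[:,:2]; print("block edges along",q@y-.08)
q=toz(s,f([(588,95),(525,392)]),.080)[:,:2]; print("tcp lat/along",p[:2]@x,p[:2]@y)
```

```text
mouth lat [0.5478964  0.58623579] [0.03833939]
left bevel foot lat [0.55329692]
bar lat 0.058 [0.55817956 0.5799818 ] [0.02180224] 0.0020145852277003717
bar lat 0.06 [0.55831952 0.57983121] [0.02151169] 0.0020092713335706502
bar lat 0.062 [0.55845948 0.57968062] [0.02122113] 0.0020039574394410398
bar top z 0.059631941753204194
block top z 0.044731812790603086 943
bar end along [0.14846984]
block edges along [0.15945692 0.13969746]
tcp lat/along 0.5682366513337629 0.15202840038246657
```

>>> apply_moves(
  claw=[-1,-1,-1,-1,-1],
  travel=[
    [0.001,-0.0025,0],
    [0.001,-0.0025,0.004],
    [0.001,-0.0025,0.008],
    [0.001,-0.0025,0.0125],
    [0.001,-0.0025,0.017],
  ],
  turn=[
    [0,0,0],
    [0,0,0],
    [0,0,0],
    [0,0,0],
    [0,0,0],
  ],
)

```text
t: 7.55
tcp_pos: [0.5853, 0.0057, 0.0508]
tool_rot: [0.79, 0.613, 0.0, 0.0]
force: [0.8, 0.1, -1.9]
finger_gap: 0.108
gripper_force: 48.9
```

>>> apply_moves(
  claw=[-1,-1,-1],
  travel=[
    [0,0,0],
    [0,0,0],
    [0,0,0],
  ],
  turn=[
    [0,0,0],
    [0,0,0],
    [0,0,0],
  ],
)

```text
t: 7.8
tcp_pos: [0.5853, 0.0056, 0.0508]
tool_rot: [0.79, 0.613, -0.0, -0.0]
force: [-0.7, 0.5, -2.0]
finger_gap: 0.107
gripper_force: 48.9
```

```bash
cat > barz.py <<'E'
from plan import *
from h import *
from station import manip
p,R=cur(); st=manip.sense(); print(p,R[:,2],st["force"],st["ft_torque"])
s=manip.snapshot("wrist"); np.savez("w5.npz",**s); P=cloud(s)
x=np.array([np.cos(np.radians(-14.6)),np.sin(np.radians(-14.6))]); y=np.array([-x[1],x[0]])
L=P[...,:2]@x-.5668; A=P[...,:2]@y-.1496
m=(abs(L)<.009)&(A>.03)&(A<.11)&(P[...,2]>.03)&(P[...,2]<.055); q=P[m]
k=np.polyfit(A[m],q[:,2],1); k2=np.polyfit(L[m],q[:,2],1); print("underside z",np.median(q[:,2])-.008,"slope along",k[0],"across",k2[0])
m=(abs(L)<.016)&(A>.03)&(A<.115)&(P[...,2]>.0385)&(P[...,2]<.055); print("lat range",np.percentile(L[m],[1,50,99]),"far end",np.percentile(A[m],99.5));
E
python3 barz.py
```

```text
[0.58530698 0.00563278 0.05082234] [-2.25363642e-04  2.52624117e-05 -9.99999974e-01] [-0.74545395  0.49741229 -2.01795976] [ 0.03495591 -0.00223014  0.03127294]
underside z 0.03669933063486867 slope along -0.0004117959857792474 across -0.0012626055252074788
lat range [-0.01533983 -0.0012957   0.0153179 ] far end 0.10057729126964363
```

>>> apply_moves(
  claw=[-1,-1,-1,-1],
  travel=[
    [0,0,0.001],
    [0,0,0.002],
    [0,0,0.0025],
    [0,0,0.0025],
  ],
  turn=[
    [0,0,0],
    [0,0,0],
    [0,0,0],
    [0,0,0],
  ],
)

```text
t: 8.18
tcp_pos: [0.5852, 0.0056, 0.0489]
tool_rot: [0.79, 0.613, -0.0, -0.0]
force: [0.3, -0.3, -1.4]
finger_gap: 0.107
gripper_force: 48.9
```

```bash
python3 barz.py
python3 - <<'E'
from h import *
s=load("w5.npz"); im=s["pixels"]
cv2.imwrite("pics/w5.png",cv2.resize(im[:230,130:430,::-1],None,fx=2.6,fy=2.6,interpolation=cv2.INTER_CUBIC))
E
```

```text
[0.58524076 0.00564631 0.04892416] [-1.42907720e-04  3.10732159e-05 -9.99999989e-01] [ 0.26128109 -0.29856767 -1.44716079] [-0.06501361  0.0574726   0.00061137]
underside z 0.03478966962612793 slope along 0.0003103721288465803 across -0.0015477017310500689
lat range [-0.01529952 -0.00135079  0.0153536 ] far end 0.10056991670307489
```

View pics/w5.png

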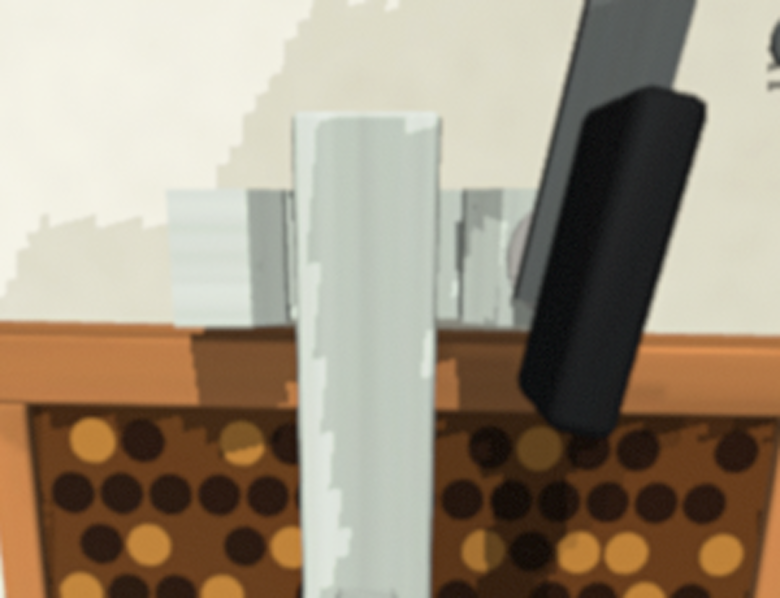

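The bar sits in the slot, about 1 mm left of centre, with gaps at x≈287–297 and 440–460. The underside measures 34.8 mm and the bar is level. I'll release it.

>>> apply_moves(
  claw=[-1,-1,0,0,0],
  travel=[
    [0,0,0.0006],
    [0,0,0.0006],
    [0,0,0.0006],
    [0,0,0.0006],
    [0,0,0.0006],
  ],
  turn=[
    [0,0,0],
    [0,0,0],
    [0,0,0],
    [0,0,0],
    [0,0,0],
  ],
)

```text
t: 8.65
tcp_pos: [0.5856, 0.0056, 0.0487]
tool_rot: [0.79, 0.613, 0.0, 0.0]
force: [0.0, -0.7, -0.8]
finger_gap: 0.494
gripper_force: 0.0
```

>>> apply_moves(
  claw=[0.3,0.3,0.3,0.3,0.3],
  travel=[
    [0,0,0],
    [0,0,0],
    [0,0,0],
    [0,0,0],
    [0,0,0],
  ],
  turn=[
    [0,0,0],
    [0,0,0],
    [0,0,0],
    [0,0,0],
    [0,0,0],
  ],
)

```text
t: 9.07
tcp_pos: [0.5853, 0.0057, 0.0485]
tool_rot: [0.79, 0.613, 0.0, -0.0]
force: [-0.6, -0.0, 0.4]
finger_gap: 0.649
gripper_force: 0.0
```

>>> apply_moves(
  claw=[0.3,0.3,0.3,0.3,0.3],
  travel=[
    [0,0,-0.02],
    [0,0,-0.06],
    [0,0,-0.1],
    [0,0,-0.14],
    [0,0,-0.15],
  ],
  turn=[
    [0,0,0],
    [0,0,0],
    [0,0,0],
    [0,0,0],
    [0,0,0],
  ],
)

```text
t: 9.48
tcp_pos: [0.5883, 0.0052, 0.1736]
tool_rot: [0.79, 0.613, 0.003, 0.003]
force: [0.2, 0.3, 0.2]
finger_gap: 0.648
gripper_force: 0.0
```

>>> apply_moves(
  claw=[0.3,0.3],
  travel=[
    [0,0,0],
    [0,0,0],
  ],
  turn=[
    [0,0,0],
    [0,0,0],
  ],
)

```text
t: 9.65
tcp_pos: [0.585, 0.0057, 0.1685]
tool_rot: [0.79, 0.613, 0.0, 0.0]
force: [-0.1, -0.1, -0.7]
finger_gap: 0.65
gripper_force: 0.0
```

```bash
python3 barz.py
python3 - <<'E'
from plan import *
from h import *
s=load("w5.npz");P=cloud(s); p,R=cur()
x=np.array([np.cos(np.radians(-14.6)),np.sin(np.radians(-14.6))]); y=np.array([-x[1],x[0]])
L=P[...,:2]@x-.5668; A=P[...,:2]@y-.1496
for n,cl,ca in(("a",.029,.08),("b",-.029,-.08)):
    m=(P[...,2]>.077)&(P[...,2]<.083)&(np.hypot(L-cl,A-ca)<.035); q=P[m]
    if len(q)>20: print(n,len(q),cv2.minAreaRect((q[:,:2]*1000).astype(np.float32)))
    print(n,"pivot expected",.5668*x+.1496*y+cl*x+ca*y)
E
```

```text
[0.58499479 0.00567477 0.16845753] [ 1.20895733e-04 -4.57572359e-05 -9.99999992e-01] [-0.13704216 -0.1022216  -0.70617316] [-0.01960355  0.03780782 -0.01131859]
underside z 0.03469202154870797 slope along 2.1141135873258037e-06 across -0.0009395761773148822
lat range [-0.0150465  -0.00122044  0.01530642] far end 0.10035337868991784
a 960 ((634.3853149414062, 72.50775146484375), (39.96539306640625, 9.196416854858398), 64.28192138671875)
a pivot expected [0.63443625 0.0720031 ]
b 518 ((538.7181396484375, -67.43606567382812), (39.953189849853516, 8.949935913085938), 69.36934661865234)
b pivot expected [ 0.53797802 -0.06821034]
```

Run:
```python
from plan import *
p,R=cur(); print(R[:,1])
plan(p,R,[((.6344,.0725,.12),-25.7),((.6344,.0725,.055),-25.7)])
```

```text
[ 0.96837954 -0.24947049 -0.00235375]
travel [0.0964, 0.0401, 0.0591] turn [-0.0007, 0.0001, 0.0625] | mm 96 deg 11.3
travel [0.0, 0.0, 0.0812] turn [0.0, 0.0, 0.0] | mm 65 deg 0.0
```

>>> apply_moves(
  claw=[0,0,0,0,0],
  travel=[
    [0.025,0.01,0.015],
    [0.05,0.02,0.03],
    [0.075,0.03,0.045],
    [0.0964,0.0401,0.0591],
    [0.0964,0.0401,0.0591],
  ],
  turn=[
    [0,0,0.0157],
    [0,0,0.0313],
    [0,0,0.047],
    [0,0,0.0625],
    [0,0,0.0625],
  ],
)

```text
t: 10.12
tcp_pos: [0.6346, 0.0749, 0.1163]
tool_rot: [0.846, 0.533, -0.002, -0.002]
force: [0.5, 0.7, -0.3]
finger_gap: 0.501
gripper_force: 0.0
```

>>> apply_moves(
  claw=[0,0,0],
  travel=[
    [0,0,0],
    [0,0,0],
    [0,0,0],
  ],
  turn=[
    [0,0,0],
    [0,0,0],
    [0,0,0],
  ],
)

```text
t: 10.37
tcp_pos: [0.6348, 0.0715, 0.1208]
tool_rot: [0.847, 0.532, -0.001, -0.0]
force: [1.2, -0.3, -0.1]
finger_gap: 0.504
gripper_force: 0.0
```

Run:
```python
from plan import *
p,R=cur(); print(p,R[:,1],R[:,2])
plan(p,R,[((.6344,.0725,.055),-25.7)])
```

```text
[0.63475784 0.07154507 0.12082466] [ 0.90103359 -0.43374728 -0.00132576] [-1.58004296e-03 -2.25744250e-04 -9.99998726e-01]
travel [0.001, -0.0008, 0.0823] turn [-0.0004, 0.0003, -0.0] | mm 66 deg 0.1
```

>>> apply_moves(
  claw=[0,0,0,0,0],
  travel=[
    [0.0007,-0.0005,0.025],
    [0.0007,-0.0005,0.05],
    [0.0007,-0.0005,0.07],
    [0.0007,-0.0005,0.08],
    [0.0007,-0.0005,0.082],
  ],
  turn=[
    [0,0,0],
    [0,0,0],
    [0,0,0],
    [0,0,0],
    [0,0,0],
  ],
)

```text
t: 10.78
tcp_pos: [0.6341, 0.0723, 0.0544]
tool_rot: [0.847, 0.532, -0.001, -0.001]
force: [0.2, 0.5, -0.3]
finger_gap: 0.503
gripper_force: 0.0
```

>>> apply_moves(
  claw=[-1,-1,-1,-1,-1],
  travel=[
    [0,0,0],
    [0,0,0],
    [0,0,0],
    [0,0,0],
    [0,0,0],
  ],
  turn=[
    [0,0,0],
    [0,0,0],
    [0,0,0],
    [0,0,0],
    [0,0,0],
  ],
  newtons=30,
)

```text
t: 11.2
tcp_pos: [0.6342, 0.0737, 0.0569]
tool_rot: [0.847, 0.532, -0.001, -0.001]
force: [-4.9, 2.7, 6.8]
finger_gap: 0.097
gripper_force: 31.8
```

Run:
```python
from plan import *
from station import manip
p,R=cur(); s=manip.sense(); print(p,R[:,1],s["finger_gap"],s["force"],s["ft_torque"],s["q"])
```

```text
[0.6341947  0.07371124 0.05686853] [ 0.90118584 -0.43342674 -0.00231111] 0.09663568861394235 [-4.8622032   2.7384364   6.81223407] [ 0.31278569  0.7700567  -0.04650608] [-5.93376457e-02  7.68838673e-01  1.51821404e+00  8.52047397e-04
  8.56773895e-01  3.88396420e-01]
```

>>> apply_moves(
  claw=[-1,-1,-1,-1,-1],
  travel=[
    [0,-0.0005,-0.001],
    [0,-0.0005,-0.001],
    [0,-0.0005,-0.001],
    [0,-0.0005,-0.001],
    [0,-0.0005,-0.001],
  ],
  turn=[
    [0,0,-0.0374],
    [0,0,-0.0748],
    [0,0,-0.1122],
    [0,0,-0.1496],
    [0,0,-0.187],
  ],
)

```text
t: 11.62
tcp_pos: [0.6338, 0.0738, 0.0569]
tool_rot: [0.654, 0.756, -0.001, -0.001]
force: [-5.0, 1.7, 2.2]
finger_gap: 0.096
gripper_force: 31.2
```

>>> apply_moves(
  claw=[-1,-1,-1,-1,-1],
  travel=[
    [0,0,0],
    [0,0,0],
    [0,0,0],
    [0,0,0],
    [0,0,0],
  ],
  turn=[
    [0,0,-0.0374],
    [0,0,-0.0748],
    [0,0,-0.1122],
    [0,0,-0.1496],
    [0,0,-0.187],
  ],
)

```text
t: 12.03
tcp_pos: [0.6334, 0.0736, 0.0569]
tool_rot: [0.407, 0.913, -0.001, -0.002]
force: [-4.6, 0.2, 3.8]
finger_gap: 0.097
gripper_force: 31.3
```

Run:
```python
from plan import *
from station import manip
p,R=cur(); s=manip.sense(); print(p,"yaw",np.degrees(np.arctan2(R[1,1],R[0,1])),R[:,2],s["finger_gap"],s["force"],s["ft_torque"])
```

```text
[0.63341092 0.0735847  0.05689101] yaw 41.9731845347979 [-3.29961392e-03  3.54139020e-04 -9.99994494e-01] 0.09657661125795197 [-4.60441412  0.23398222  3.75802659] [ 0.21343785  0.67338712 -0.05308249]
```

>>> apply_moves(
  claw=[-1,-1,-1,-1,-1],
  travel=[
    [0,0,0],
    [0,0,0],
    [0,0,0],
    [0,0,0],
    [0,0,0],
  ],
  turn=[
    [0,0,-0.0374],
    [0,0,-0.0748],
    [0,0,-0.1122],
    [0,0,-0.1496],
    [0,0,-0.187],
  ],
)

```text
t: 12.45
tcp_pos: [0.6332, 0.0733, 0.0569]
tool_rot: [0.125, 0.992, -0.0, -0.002]
force: [-5.9, -1.1, 2.6]
finger_gap: 0.096
gripper_force: 31.3
```

>>> apply_moves(
  claw=[-1,-1,0,0,0],
  travel=[
    [0,0,0],
    [0,0,0],
    [0,0,0],
    [0,0,0],
    [0,0,0],
  ],
  turn=[
    [0,0,0],
    [0,0,0],
    [0,0,0],
    [0,0,0],
    [0,0,0],
  ],
)

```text
t: 12.87
tcp_pos: [0.6365, 0.0729, 0.057]
tool_rot: [0.128, 0.992, 0.0, 0.002]
force: [-0.1, -0.2, 0.3]
finger_gap: 0.498
gripper_force: 0.0
```

>>> apply_moves(
  claw=[0,0,0,0,0],
  travel=[
    [0,0,-0.02],
    [0,0,-0.06],
    [0,0,-0.1],
    [0,0,-0.12],
    [0,0,-0.12],
  ],
  turn=[
    [0,0,0],
    [0,0,0],
    [0,0,0],
    [0,0,0],
    [0,0,0],
  ],
)

```text
t: 13.28
tcp_pos: [0.6391, 0.0729, 0.1576]
tool_rot: [0.128, 0.992, 0.0, 0.006]
force: [0.5, -1.2, -0.1]
finger_gap: 0.502
gripper_force: 0.0
```

Run:
```python
from plan import *
from station import manip
p,R=cur(); s=manip.sense(); print(p,"yaw",np.degrees(np.arctan2(R[1,1],R[0,1])),R[:,2],s["finger_gap"],s["force"],s["q"])
plan(p,R,[((.61,.02,.15),41.5),((.57,-.03,.15),8),((.5387,-.0674,.12),-20.6)])
```

```text
[0.63912623 0.0729362  0.15755238] yaw 75.29555106227997 [ 1.14135932e-02 -7.86393418e-04 -9.99934554e-01] 0.5022341547113839 [ 0.53278836 -1.23836464 -0.08481713] [-5.97471361e-02  6.32497213e-01  1.46032977e+00 -1.20163427e-04
  1.03732524e+00 -1.37382989e+00]
travel [0.0185, -0.0733, 0.0091] turn [0.0017, 0.0033, 0.1877] | mm 61 deg 33.8
travel [-0.0137, -0.0789, 0.0] turn [0.0, 0.0, 0.1861] | mm 64 deg 33.5
travel [-0.0408, -0.0453, 0.0375] turn [0.0, 0.0, 0.1589] | mm 57 deg 28.6
```

>>> apply_moves(
  claw=[0,0,0,0,0],
  travel=[
    [0.004,-0.0147,0],
    [0.008,-0.0293,0],
    [0.0115,-0.044,0],
    [0.015,-0.0587,0],
    [0.0185,-0.0733,0.0091],
  ],
  turn=[
    [0,0,0.0375],
    [0,0,0.0751],
    [0,0,0.1126],
    [0,0,0.1502],
    [0,0,0.1877],
  ],
)

```text
t: 13.7
tcp_pos: [0.6065, 0.0196, 0.1453]
tool_rot: [0.413, 0.911, 0.0, 0.001]
force: [-0.4, 1.3, -0.5]
finger_gap: 0.499
gripper_force: 0.0
```

>>> apply_moves(
  claw=[0,0,0,0,0],
  travel=[
    [-0.0027,-0.0158,0],
    [-0.0055,-0.0316,0],
    [-0.0082,-0.0473,0],
    [-0.011,-0.0631,0],
    [-0.0137,-0.0789,0],
  ],
  turn=[
    [0,0,0.0372],
    [0,0,0.0744],
    [0,0,0.1117],
    [0,0,0.1489],
    [0,0,0.1861],
  ],
)

```text
t: 14.12
tcp_pos: [0.5653, -0.0304, 0.1441]
tool_rot: [0.658, 0.753, -0.0, -0.0]
force: [-0.1, -0.1, -0.0]
finger_gap: 0.502
gripper_force: 0.0
```

>>> apply_moves(
  claw=[0,0,0,0,0],
  travel=[
    [-0.0082,-0.0091,0.0075],
    [-0.0163,-0.0181,0.015],
    [-0.0245,-0.0272,0.0225],
    [-0.0326,-0.0362,0.03],
    [-0.0408,-0.0453,0.0375],
  ],
  turn=[
    [0,0,0.0318],
    [0,0,0.0636],
    [0,0,0.0953],
    [0,0,0.1271],
    [0,0,0.1589],
  ],
)

```text
t: 14.53
tcp_pos: [0.5341, -0.0676, 0.1141]
tool_rot: [0.824, 0.567, -0.0, -0.0]
force: [0.2, -0.1, -0.1]
finger_gap: 0.504
gripper_force: 0.0
```

>>> apply_moves(
  claw=[0,0,0],
  travel=[
    [0,0,0],
    [0,0,0],
    [0,0,0],
  ],
  turn=[
    [0,0,0],
    [0,0,0],
    [0,0,0],
  ],
)

```text
t: 14.78
tcp_pos: [0.5351, -0.0671, 0.115]
tool_rot: [0.822, 0.57, 0.0, 0.0]
force: [-0.0, 0.2, -0.1]
finger_gap: 0.503
gripper_force: 0.0
```

```bash
cat > chk.py <<'E'
from plan import *
from h import *
from station import manip
p,R=cur(); print(p,"yaw",np.degrees(np.arctan2(R[1,1],R[0,1])),R[:,2])
s=manip.snapshot("wrist"); np.savez("w6.npz",**s); P=cloud(s)
x=np.array([np.cos(np.radians(-14.6)),np.sin(np.radians(-14.6))]); y=np.array([-x[1],x[0]])
L=P[...,:2]@x-.5668; A=P[...,:2]@y-.1496
for n,cl,ca in(("a",.029,.08),("b",-.029,-.08)):
    m=(P[...,2]>.076)&(P[...,2]<.083)&(np.hypot(L-cl,A-ca)<.03); q=P[m]
    if len(q)>20: print(n,len(q),cv2.minAreaRect((q[:,:2]*1000).astype(np.float32)))
m=(abs(L)<.009)&(abs(A)>.03)&(abs(A)<.06)&(P[...,2]>.03)&(P[...,2]<.055); q=P[m]; print("underside",len(q),np.median(q[:,2])-.008)
E
python3 chk.py
python3 - <<'E'
from plan import *
p,R=cur(); plan(p,R,[((.5387,-.0674,.056),-20.6)])
E
```

```text
[ 0.53506945 -0.06713351  0.11500838] yaw -20.489749894795363 [ 4.95957842e-04  1.22606920e-05 -9.99999877e-01]
b 1094 ((538.7601318359375, -68.20826721191406), (40.75238800048828, 8.772697448730469), 69.32843017578125)
underside 2266 0.03467030956634034
travel [0.0011, 0.0042, 0.074] turn [0.0003, -0.0001, 0.0006] | mm 59 deg 0.1
```

>>> apply_moves(
  claw=[0,0,0,0,0],
  travel=[
    [0.001,0.0042,0.02],
    [0.001,0.0042,0.045],
    [0.001,0.0042,0.065],
    [0.001,0.0042,0.073],
    [0.001,0.0042,0.073],
  ],
  turn=[
    [0,0,0],
    [0,0,0],
    [0,0,0],
    [0,0,0],
    [0,0,0],
  ],
)

```text
t: 15.25
tcp_pos: [0.5375, -0.067, 0.0556]
tool_rot: [0.822, 0.57, -0.001, -0.001]
force: [0.0, 0.4, 0.7]
finger_gap: 0.497
gripper_force: 0.0
```

>>> apply_moves(
  claw=[-1,-1,-1,-1,-1],
  travel=[
    [0,0,0],
    [0,0,0],
    [0,0,0],
    [0,0,0],
    [0,0,0],
  ],
  turn=[
    [0,0,0],
    [0,0,0],
    [0,0,0],
    [0,0,0],
    [0,0,0],
  ],
  newtons=30,
)

```text
t: 15.67
tcp_pos: [0.5382, -0.0675, 0.0578]
tool_rot: [0.822, 0.569, 0.0, 0.0]
force: [-1.9, 0.9, 6.3]
finger_gap: 0.096
gripper_force: 31.8
```

Run:
```python
from plan import *
from station import manip
p,R=cur(); s=manip.sense(); print(p,R[:,1],s["finger_gap"],s["force"],s["q"])
```

```text
[ 0.53816079 -0.06750258  0.05781887] [ 0.93611139 -0.35170236  0.00095429] 0.09562878578502622 [-1.91153071  0.87167495  6.32433629] [-3.30990302e-01  6.83485176e-01  1.77357650e+00  2.81474053e-04
  6.83571277e-01  2.81806527e-02]
```

>>> apply_moves(
  claw=[-1,-1,-1,-1,-1],
  travel=[
    [0,0,-0.001],
    [0,0,-0.001],
    [0,0,-0.001],
    [0,0,-0.001],
    [0,0,-0.001],
  ],
  turn=[
    [0,0,-0.036],
    [0,0,-0.072],
    [0,0,-0.108],
    [0,0,-0.144],
    [0,0,-0.18],
  ],
)

```text
t: 16.08
tcp_pos: [0.5381, -0.0675, 0.0579]
tool_rot: [0.629, 0.778, 0.0, 0.0]
force: [-0.2, 0.9, 1.0]
finger_gap: 0.096
gripper_force: 31.1
```

>>> apply_moves(
  claw=[-1,-1,-1,-1,-1],
  travel=[
    [0,0,0],
    [0,0,0],
    [0,0,0],
    [0,0,0],
    [0,0,0],
  ],
  turn=[
    [0,0,-0.036],
    [0,0,-0.072],
    [0,0,-0.108],
    [0,0,-0.144],
    [0,0,-0.18],
  ],
)

```text
t: 16.5
tcp_pos: [0.538, -0.0675, 0.0579]
tool_rot: [0.387, 0.922, 0.0, 0.0]
force: [-0.5, 0.6, 0.7]
finger_gap: 0.094
gripper_force: 31.1
```

>>> apply_moves(
  claw=[-1,-1,-1,-1,-1],
  travel=[
    [0,0,0],
    [0,0,0],
    [0,0,0],
    [0,0,0],
    [0,0,0],
  ],
  turn=[
    [0,0,-0.036],
    [0,0,-0.072],
    [0,0,-0.108],
    [0,0,-0.144],
    [0,0,-0.177],
  ],
)

```text
t: 16.92
tcp_pos: [0.5379, -0.0676, 0.0579]
tool_rot: [0.119, 0.993, 0.0, 0.0]
force: [-1.6, 0.1, 0.9]
finger_gap: 0.097
gripper_force: 31.4
```

>>> apply_moves(
  claw=[-1,-1,0,0,0],
  travel=[
    [0,0,0],
    [0,0,0],
    [0,0,0],
    [0,0,0],
    [0,0,0],
  ],
  turn=[
    [0,0,0],
    [0,0,0],
    [0,0,0],
    [0,0,0],
    [0,0,0],
  ],
)

```text
t: 17.33
tcp_pos: [0.5384, -0.0679, 0.0576]
tool_rot: [0.122, 0.993, -0.0, 0.0]
force: [0.3, -0.2, 0.4]
finger_gap: 0.493
gripper_force: 0.0
```

Run:
```python
from plan import *
from station import manip
p,R=cur(); s=manip.sense(); print(p,"yaw",np.degrees(np.arctan2(R[1,1],R[0,1])),R[:,2],s["finger_gap"],s["force"])
plan(p,R,[(p+[0,0,.15],75.4),((.45,-.08,.22),75.4)])
```

```text
[ 0.53841265 -0.06785323  0.05759187] yaw 76.02839806407684 [ 8.39535030e-04 -4.87974754e-04 -9.99999529e-01] 0.49298032803445174 [ 0.29992584 -0.15862379  0.35708241]
travel [-0.0002, -0.0001, -0.1875] turn [-0.0001, 0.0003, 0.0035] | mm 150 deg 0.6
travel [0.1031, -0.0426, -0.0155] turn [0.0, 0.0, 0.0] | mm 90 deg 0.0
```

>>> apply_moves(
  claw=[0,0,0,0,0],
  travel=[
    [0,0,-0.02],
    [0,0,-0.06],
    [0,0,-0.11],
    [0,0,-0.15],
    [0,0,-0.1875],
  ],
  turn=[
    [0,0,0],
    [0,0,0],
    [0,0,0],
    [0,0,0],
    [0,0,0],
  ],
)

```text
t: 17.75
tcp_pos: [0.5383, -0.0678, 0.2096]
tool_rot: [0.122, 0.993, -0.0, 0.001]
force: [1.1, -0.8, -0.7]
finger_gap: 0.5
gripper_force: 0.0
```

>>> apply_moves(
  claw=[0,0,0,0,0],
  travel=[
    [0.0143,0.0256,-0.03],
    [0.0286,0.051,-0.06],
    [0.043,0.0767,-0.0875],
    [0.043,0.0767,-0.0875],
    [0.043,0.0767,-0.0875],
  ],
  turn=[
    [0,0,0],
    [0,0,0],
    [0,0,0],
    [0,0,0],
    [0,0,0],
  ],
)

```text
t: 18.17
tcp_pos: [0.5198, 0.0009, 0.279]
tool_rot: [0.12, 0.993, -0.0, 0.002]
force: [0.3, -0.4, -0.6]
finger_gap: 0.503
gripper_force: 0.0
```

>>> apply_moves(
  claw=[0,0,0],
  travel=[
    [0,0,0],
    [0,0,0],
    [0,0,0],
  ],
  turn=[
    [0,0,0],
    [0,0,0],
    [0,0,0],
  ],
)

```text
t: 18.42
tcp_pos: [0.519, -0.0005, 0.2762]
tool_rot: [0.122, 0.993, 0.0, -0.001]
force: [0.3, -0.6, -0.6]
finger_gap: 0.499
gripper_force: 0.0
```

```bash
python3 chk.py; python3 -c "
from h import *
cv2.imwrite('pics/w6.png',load('w6.npz')['pixels'][:,:,::-1])"
```

```text
[ 5.19013438e-01 -5.16706237e-04  2.76175981e-01] yaw 75.98906210376683 [-2.57971163e-03  3.35513770e-04 -9.99996616e-01]
a 302 ((633.6571655273438, 72.01834869384766), (9.49376106262207, 40.543087005615234), 75.69548034667969)
b 340 ((537.8798828125, -68.18302154541016), (9.076814651489258, 39.4102783203125), 75.79022979736328)
underside 791 0.03455027939291911
```

View pics/w6.png

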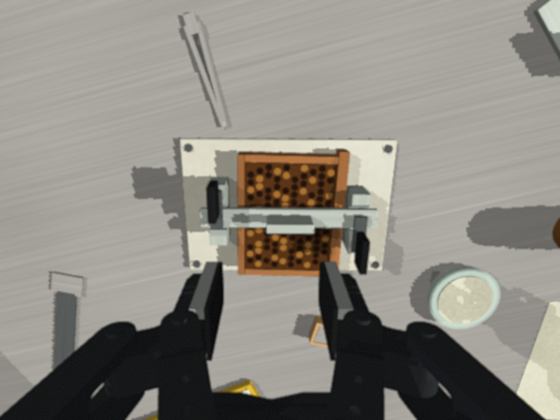

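The bar runs from (203,217) to (377,214) through both slots. The fins at (213,200) and (362,252) are square to it, at -14.3° and -14.2° against the cradle's -14.6°, so both catches are closed over the bar. The arm is clear, so I'm handing in.

```bash
python3 -c "
from station import manip
print(manip.sign_off())"
```

```text
the job is handed in; nothing more can be done
None
```

The long bar is resting flat and centred in both slots, and both catches are closed over it within about 0.01 rad by the camera. The arm was clear of everything when I handed the job in, at about 18 s; no verdict was returned.

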